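Seat the strip-tube rack in the corner stop

TASK

Push the strip-tube rack that lies loose in front of the L-shaped metal corner stop along the bench until it is seated in the inside corner of the stop: one long side flat against the stop's longer bar and one end against the shorter bar. Only push it with the fingers: do not lift or tip it, and leave the other things on the bench where they stand.

Things in the scene. Friction and masses are not known exactly. Their poses are not given: they have to be found in the camera images.
- strip_rack: The rack to push: flat purple-red block full of small white-capped tubes, 84 mm (its x) by 122 mm (its y), 0.18 to 0.35 kg, loose on the bench, turned up to 0.3 rad. The block is 26 mm high with upright sides, where to push; the caps reach 35 mm. Origin: centre of its underside; z up. Either long side may face the bar.
- corner_stop: L of two dark steel bars fixed to the bench, 12 mm thick, 18 mm high. Origin: inside corner at bench level. The longer bar runs 200 mm along its own -y (to the robot's right), inner face x = 0 facing the robot; the shorter 70 mm along its -x (towards the robot), inner face y = 0. Turned up to 0.15 rad. Seated, the rack's centre is at x -42, y -61 mm in this frame, axes parallel.
- microtube_rack: Bystander: low blue rack with a few small tubes, 62 x 105 x 34 mm, on the left of the corner stop. Origin: centre of its underside.
- blue_cap_bottle: Bystander: clear bottle with a blue screw cap, 58 mm across, 98 mm tall, left of the corner stop. Origin: centre of its underside.
- amber_bottle: Bystander: brown bottle with a black cap, 52 mm across, 125 mm tall, at the near right. Origin: centre of its underside.
- white_pot: Bystander: white screw pot, 54 mm across, 74 mm tall, beyond the corner stop. Origin: centre of its underside.
- orange_cap_jar: Bystander: slim clear jar with an orange cap, 44 mm across, 115 mm tall, beyond the corner stop. Origin: centre of its underside.

How it is judged:
At the end, for the whole second after the job is handed in: The rack lies flat and at rest on the bench, its long side within 4 mm of the stop's longer bar, its end within 4 mm of the shorter bar, and parallel to the stop within 0.04 rad (about 2 degrees); every bystander is within 15 mm of where it stood (x of strip_rack in the frame of corner_stop between -0.046 and -0.038 m and y of strip_rack in the frame of corner_stop between -0.065 and -0.057 m and angle between the y axis of strip_rack and the y axis of corner_stop, either way round below 0.04 rad and height (world z) of strip_rack below 0.003 m and angle between strip_rack's own z axis and vertical below 0.03 rad and linear speed of strip_rack below 0.005 m/s and distance of each of microtube_rack, blue_cap_bottle, amber_bottle, white_pot, orange_cap_jar from where it was at the start of the episode below 0.015 m); the robot touches nothing.
It fails at once if the rack is lifted off the bench (more than 10 mm) (height (world z) of strip_rack above 0.01 m).
It fails at once if the rack is tipped (more than 0.15 rad) (angle between strip_rack's own z axis and vertical above 0.15 rad).
It fails at once if a bystander is moved by more than 15 mm (distance of any of microtube_rack, blue_cap_bottle, amber_bottle, white_pot, orange_cap_jar from where it was at the start of the episode above 0.015 m).
It also fails if it takes over 58 s, if anything falls off the work surface, if the arm or the gripper's body presses on something with over 40 N, if the wrist force passes 120 N, or if a joint passes its speed limit or range.

ROBOT

A 7-joint arm with a two-finger parallel gripper is mounted at the origin on a cart in front of the work surface, level with it; the furniture and walls round the work are solid. World frame = base frame: x ahead of the robot, y to its left, z up, the work surface at z = 0. Lengths are in m, angles in rad, forces in N, time in s.
With the tool pointing down it reaches from about 0.4 to 0.85 m from the base axis. Payload 10.4 kg.
Tool frame: the origin (TCP) lies midway between the tips of the shut fingers; the grasp point (between the pads) lies 19 mm behind it (manip.grasp_offset is the distance from the TCP to the grasp point, in m); z points along the fingers, y is the line along which they close (so a half turn about z gives the same grasp; the last joint's range is limited). The gripper opens to 85 mm and grips with 20 to 120 N. Pads are 22 mm wide; open, the fingers measure 114 mm over their backs; the gripper's body (76 mm by 85 mm) begins 54 mm behind the grasp point. The pads swing forward as they close: fully open they stand 13 mm farther back than shut.
Start: joints at [-1.183, 0.332, -0.065, 1.46, 0.022, 1.35, -0.088], TCP at [0.25, 0.573, 0.231] pointing down, gripper open.
Joint ranges: [-2.6, 2.6], [-0.5, 2.12], [-1.47, 1.34], [0.16, 2.42], [-1.27, 4.41], [0.06, 2.06], [-2.6, 2.6]. Speed limits (rad/s): [2.22, 2.22, 2.79, 2.79, 3.14, 3.14, 3.14].

INTERFACE

Orientations are given as a unit quaternion [x, y, z, w].
In Python, from workcell import manip, imaging, hand_in gives the robot as it stands (manip), with the cameras (imaging) and the job as plain functions.
- The arm moves only by the shell command python3 jog.py [FORCE], which reads ROWS from standard input. ROWS is a JSON object whose key "deltas" holds a list of rows, 1 to 20 of them, each of 7 numbers: a rotation vector rx, ry, rz in fractions of the full range, 1 being pi rad, then dx, dy, dz in shares of 80 cm (1.0 is 80 cm), then the opening from 0.0 (shut) to 1.0 (fully open); each row is the pose to reach, as a shift and turn from the pose commanded when the command began, along the tool's axes at that moment; what a row does not reach only later rows make up. A row lasts 1/8 s, in which the tool goes at most 0.0625 m and 0.188 rad, less where a joint would pass 70% of its speed; a pose out of reach is approached as far as the arm can. The fingers move at their own pace and stop on an object; FORCE is the grip in N (left out, the last holds). Time passes only in rows, so rows that do not move let the fingers close. It prints the time, the measured TCP pose, the force, the opening and the grip force at its end. A shift or turn number past 1, either way, is cut back to 1. Input that does not fit is refused with a message, and nothing moves.
- manip.get_obs(): the state, without advancing time (a new reading comes with each control period).
- imaging.camera(name): name is "scene" or "top" or "wrist"; returns the picture (480x640x3 uint8, blue, green, red); there is no depth.
- imaging.calibration(name): a dict with "fx", "fy", "cx", "cy" (pixels), "world_from_camera" (4x4, takes a point from camera to world coordinates); the wrist camera has in their place "tool_from_camera" (4x4, takes a point from camera to tool coordinates, whose origin is the TCP and whose axes are the flange's). Camera axes: x right, y up, looking along -z (the intrinsics and any distortion apply to the point x, -y, -z); pixel columns grow to the right and rows downward; lengths in m; the calibration is good to about 2 mm. A picture is of the moment at which its call begins: read the wrist's pose just before it. calibration takes no time and is no camera call.
- hand_in(): hands the job in; it is judged then, once.
The state is a dict: "clock": time; "joint_pos": joint angles; "joint_velocities": joint speeds; "tau": joint torques, N m; "position": TCP position; "ee_rot": TCP orientation; "ft_force": force on the tool from outside, world axes, zero at the start; "torque": the same for the moment, N m; "grip_width": opening from 0.0 (shut) to 1.0 (fully open); "grasp_force": force on a finger pad.
Only numpy, scipy, OpenCV 4.12 (cv2) and the standard library are available. Lean on these libraries where they do the work, as an engineer would, in place of code of your own. Each camera call takes 0.05 s, during which the arm holds its last target. There are 200 camera calls.

## Working session

There is one attempt and no reset: what is moved stays moved. The work goes in short steps, Python scripts to look and compute and a shell command to move; the robot and the scene stay as the last step left them, time stands still between calls to the robot, and variables do not carry over. Pictures are saved under pics/ and viewed, at most 10 in all, crops included, and the job is handed in when it is done.

```bash
ls; mkdir -p pics; python3 - <<'E'
from workcell import manip, imaging, hand_in
import cv2
o=manip.get_obs();print(o['clock'],o['position'],o['ee_rot'],o['grip_width'])
for n in('top','scene'):
    cv2.imwrite(f'pics/{n}0.png',imaging.camera(n)); c=imaging.calibration(n);print(n,c)
E
```

```text
jog.py
pics
workcell.py
0.0 [0.24945542 0.57264055 0.23050006] [ 2.03959146e-01  9.78979135e-01 -7.13914796e-04 -9.89631539e-05] 1.0029713457478533
top {'fx': 468.0357501654491, 'fy': 468.0357501654491, 'cx': 319.86019597282325, 'cy': 234.29130606827786, 'world_from_camera': array([[-0.00289784,  0.98842436, -0.15168683,  0.43344465],
       [-0.99996993, -0.00395545, -0.00667105, -0.12337499],
       [-0.00719382,  0.15166294,  0.98840609,  1.13794605],
       [ 0.        ,  0.        ,  0.        ,  1.        ]])}
scene {'fx': 527.6748631887566, 'fy': 527.6748631887566, 'cx': 318.1917912133716, 'cy': 240.36968924127464, 'world_from_camera': array([[ 0.69042819,  0.45038449, -0.56609427,  0.05371308],
       [-0.72327403,  0.44443794, -0.52853533, -0.64052082],
       [ 0.01354966,  0.77435697,  0.63260389,  0.68269852],
       [ 0.        ,  0.        ,  0.        ,  1.        ]])}
```

View pics/top0.png

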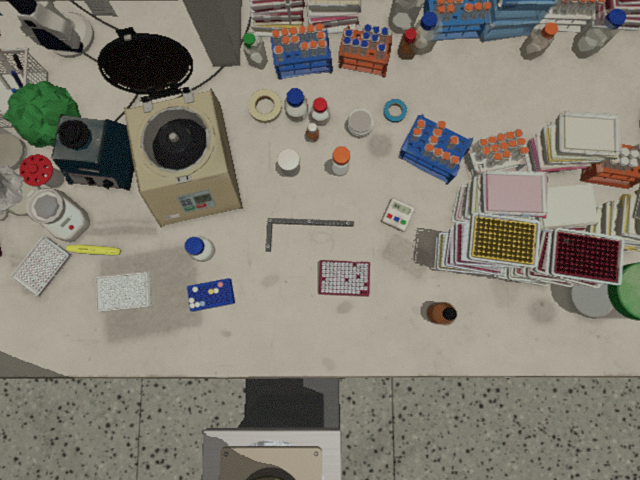

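View pics/scene0.png

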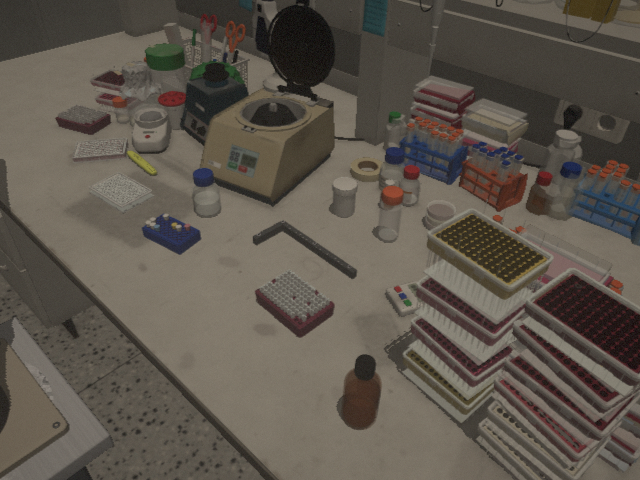

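The top view shows the rack at about (344,279), right of and nearer than the stop. The stop's inner corner is near (271,223), its long bar ends near (353,223) and its short bar near (268,250). The scene view shows the same layout: rack about (294,300), stop corner about (285,225).

```bash
cat > h.py <<'E'
import numpy as np, cv2
from workcell import manip, imaging, hand_in
from scipy.spatial.transform import Rotation as R
def ray(name,px,z):
    c=imaging.calibration(name);T=c['world_from_camera'];px=np.atleast_2d(np.float64(px))
    d=np.c_[(px[:,0]-c['cx'])/c['fx'],-(px[:,1]-c['cy'])/c['fy'],-np.ones(len(px))]@T[:3,:3].T
    return T[:3,3]+d*((z-T[2,3])/d[:,2])[:,None]
def purple(im):
    h=cv2.cvtColor(im,cv2.COLOR_BGR2HSV)
    return ((h[...,0]>160)|(h[...,0]<3))&(h[...,1]>80)&(h[...,2]>30)
def blob(m,roi):
    x0,x1,y0,y1=roi;k=np.zeros(m.shape,np.uint8);k[y0:y1,x0:x1]=m[y0:y1,x0:x1]
    cs=cv2.findContours(k,0,cv2.CHAIN_APPROX_NONE)[0];return max(cs,key=cv2.contourArea)[:,0]
E
python3 - <<'E'
from h import *
im=cv2.imread('pics/top0.png')
g=cv2.cvtColor(im,cv2.COLOR_BGR2HSV)
p=blob(purple(im),(300,390,245,310))
w=ray('top',p,.026)
r=cv2.minAreaRect(np.float32(w[:,:2]*1000));print('rack',r,len(p)); print(cv2.boxPoints(r).round())
m=(g[...,2]<110)
s=blob(m,(255,365,210,258)); ws=ray('top',s,.018)[:,:2]*1000
print('stop px bbox',cv2.boundingRect(s))
# px masks of bars
k=np.zeros(m.shape,np.uint8);cv2.drawContours(k,[s[:,None]],-1,1,-1)
ys,xs=np.nonzero(k)
for nm,sel in(('long',(xs>280)&(xs<350)),('short',(ys>230)&(ys<248))):
    P=ray('top',np.c_[xs[sel],ys[sel]],.018)[:,:2]*1000
    c=P.mean(0);v=np.linalg.svd(P-c,full_matrices=0)[2][0];print(nm,c,v,np.arctan2(v[1],v[0]),'thick',np.sqrt(12)*np.std((P-c)@[-v[1],v[0]]))
print('ends',ws.min(0),ws.max(0))
o=im.copy();o[p[:,1],p[:,0]]=(0,255,0);o[s[:,1],s[:,0]]=(0,255,255)
cv2.imwrite('pics/c1.png',cv2.resize(o[205:330,180:380],None,fx=4,fy=4,interpolation=0))
for n,roi,hl in(('micro',(180,240,270,315),(100,130)),('bluecap',(180,220,230,262),(100,130))):
    mm=(g[...,0]>hl[0])&(g[...,0]<hl[1])&(g[...,1]>120);b=blob(mm,roi);W=ray('top',b,.03)[:,:2];print(n,W.min(0),W.max(0))
print('amber',ray('top',[[441,313]],.06))
E
```

```text
rack ((500.13897705078125, -172.7864990234375), (119.11752319335938, 79.95516967773438), 87.45535278320312) 260
[[ 458. -231.]
 [ 537. -234.]
 [ 543. -115.]
 [ 463. -112.]]
stop px bbox (266, 218, 88, 34)
long [ 635.5723682  -103.46755855] [-0.04071841 -0.99917066] -1.6115259961687742 thick 13.486827926426535
short [596.42318523   7.67191538] [-0.99954328  0.03021964] 3.1113684131140515 thick 11.993383721670732
ends [ 565.07589002 -196.41733792] [645.97233159  14.37731155]
micro [0.42530672 0.08835365] [0.49745387 0.19790384]
bluecap [0.55714623 0.16350479] [0.59813319 0.20691449]
amber [[ 0.41722443 -0.39024957  0.06      ]]
```

View pics/c1.png

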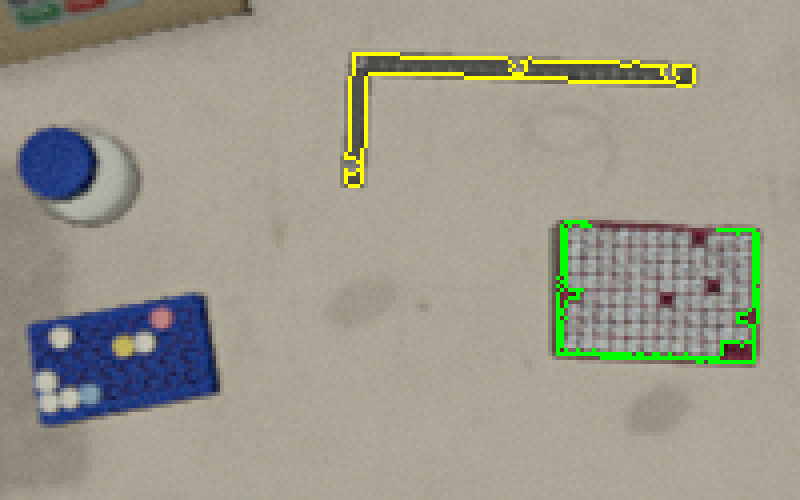

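```bash
cat >> h.py <<'E'
def to(targets):  # targets: (x,y,z mm, angle of tool y in deg) -> rz, shift in tool axes (m)
    o=manip.get_obs();Rt=R.from_quat(o['ee_rot']);y=Rt.as_matrix()[:,1]
    a0=np.degrees(np.arctan2(y[1],y[0]));print('t',o['clock'],'pos',(o['position']*1000).round(1),'a0',round(a0,2),'F',np.round(o['ft_force'],1),'g',round(o['grip_width'],2))
    for t in targets:
        d=Rt.inv().apply(np.array(t[:3])/1000-o['position'])
        goal=R.from_euler('z',t[3]-90,degrees=True)*R.from_matrix(np.array([[-1,0,0],[0,1,0],[0,0,-1.]]))
        print(t,(Rt.inv()*goal).as_rotvec().round(4),d.round(4))
E
python3 -c "
from h import *
to([(450,200,230,87.7),(425,-170,150,87.7),(425,-170,10,87.7)])"
```

```text
t 0.1 pos [249.5 572.7 230.6] a0 66.46 F [-0.7  0.1  0.4] g 1.0
(450, 200, 230, 87.7) [-1.300e-03 -2.000e-04 -3.706e-01] [-0.3327 -0.2616  0.0009]
(425, -170, 150, 87.7) [-1.300e-03 -2.000e-04 -3.706e-01] [-0.4575 -0.6107  0.0814]
(425, -170, 10, 87.7) [-1.300e-03 -2.000e-04 -3.706e-01] [-0.4575 -0.6105  0.2214]
```

The manual's scale: shifts go in shares of 80 cm and turns go in shares of pi rad. Converting my numbers, -0.611 m / 0.8 = -0.7638, -0.458 m / 0.8 = -0.5725, -0.37 rad / 3.1416 = -0.1178.

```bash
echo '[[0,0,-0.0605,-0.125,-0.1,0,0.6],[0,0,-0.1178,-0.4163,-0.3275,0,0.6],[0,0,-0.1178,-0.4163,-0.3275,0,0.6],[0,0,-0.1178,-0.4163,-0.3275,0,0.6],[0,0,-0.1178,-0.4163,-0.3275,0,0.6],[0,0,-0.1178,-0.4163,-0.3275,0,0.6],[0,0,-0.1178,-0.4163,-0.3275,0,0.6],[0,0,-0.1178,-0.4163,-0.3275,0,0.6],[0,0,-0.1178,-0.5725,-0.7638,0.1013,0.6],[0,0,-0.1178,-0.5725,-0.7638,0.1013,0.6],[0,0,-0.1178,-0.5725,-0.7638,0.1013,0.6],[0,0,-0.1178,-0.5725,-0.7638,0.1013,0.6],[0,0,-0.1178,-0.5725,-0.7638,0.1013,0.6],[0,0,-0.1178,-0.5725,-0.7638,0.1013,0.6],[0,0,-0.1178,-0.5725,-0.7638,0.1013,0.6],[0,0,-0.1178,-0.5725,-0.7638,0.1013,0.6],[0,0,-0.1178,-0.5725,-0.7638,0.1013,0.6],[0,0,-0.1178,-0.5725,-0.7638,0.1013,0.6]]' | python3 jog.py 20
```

```text
refused: ROWS must be an object with the rows under "deltas". Nothing was moved.
```

I used the wrong layout. The manual says an object with the rows under "deltas"; once more.

```bash
echo '{"deltas": [[0,0,-0.0605,-0.125,-0.1,0,0.6],[0,0,-0.1178,-0.4163,-0.3275,0,0.6],[0,0,-0.1178,-0.4163,-0.3275,0,0.6],[0,0,-0.1178,-0.4163,-0.3275,0,0.6],[0,0,-0.1178,-0.4163,-0.3275,0,0.6],[0,0,-0.1178,-0.4163,-0.3275,0,0.6],[0,0,-0.1178,-0.4163,-0.3275,0,0.6],[0,0,-0.1178,-0.4163,-0.3275,0,0.6],[0,0,-0.1178,-0.5725,-0.7638,0.1013,0.6],[0,0,-0.1178,-0.5725,-0.7638,0.1013,0.6],[0,0,-0.1178,-0.5725,-0.7638,0.1013,0.6],[0,0,-0.1178,-0.5725,-0.7638,0.1013,0.6],[0,0,-0.1178,-0.5725,-0.7638,0.1013,0.6],[0,0,-0.1178,-0.5725,-0.7638,0.1013,0.6],[0,0,-0.1178,-0.5725,-0.7638,0.1013,0.6],[0,0,-0.1178,-0.5725,-0.7638,0.1013,0.6],[0,0,-0.1178,-0.5725,-0.7638,0.1013,0.6],[0,0,-0.1178,-0.5725,-0.7638,0.1013,0.6]]}' | python3 jog.py 20
python3 -c "
from h import *
to([(425,-170,10,87.7),(425,-170,6,87.7)])"
```

```text
clock: 2.35
position: [0.4259, -0.1688, 0.1504]
ee_rot: [0.019, 1.0, 0.0, 0.0]
ft_force: [0.1, 0.8, -0.2]
grip_width: 0.6
grasp_force: 0.0
t 2.35 pos [ 425.9 -168.8  150.4] a0 87.79 F [ 0.1  0.8 -0.2] g 0.6
(425, -170, 10, 87.7) [0.0004 0.0003 0.0016] [ 0.0009 -0.0013  0.1404]
(425, -170, 6, 87.7) [0.0004 0.0003 0.0016] [ 0.0009 -0.0013  0.1444]
```

Scaled: 0.143 m / 0.8 = 0.1788, 0.115 m / 0.8 = 0.1438.

```bash
echo '{"deltas": [[0,0,0,0,0,0.075,0.6],[0,0,0,0,0,0.1438,0.6],[0,0,0,0,0,0.1788,0.6],[0,0,0,0,0,0.1788,0.6],[0,0,0,-0.0125,0,0.1788,0.6],[0,0,0,-0.025,0,0.1788,0.6]]}' | python3 jog.py 20
echo '{"deltas": [[0,0,0,-0.01,0,0,0.6],[0,0,0,-0.02,0,0,0.6],[0,0,0,-0.03,0,0,0.6],[0,0,0,-0.04,0,0,0.6],[0,0,0,-0.05,0,0,0.6],[0,0,0,-0.06,0,0,0.6],[0,0,0,-0.07,0,0,0.6],[0,0,0,-0.08,0,0,0.6],[0,0,0,-0.0875,0,0,0.6],[0,0,0,-0.0925,0,0,0.6],[0,0,0,-0.0925,0,0,0.6]]}' | python3 jog.py
python3 - <<'E'
from h import *
to([])
im=imaging.camera('top');cv2.imwrite('pics/top1.png',im)
cv2.imwrite('pics/c2.png',cv2.resize(im[205:330,220:400],None,fx=4,fy=4,interpolation=0))
E
```

```text
clock: 3.1
position: [0.4476, -0.1708, 0.0088]
ee_rot: [0.02, 1.0, 0.0, 0.002]
ft_force: [-3.4, 1.2, 0.1]
grip_width: 0.6
grasp_force: 0.7
clock: 4.47
position: [0.52, -0.1739, 0.0074]
ee_rot: [0.02, 1.0, -0.0, 0.0]
ft_force: [-0.1, -0.2, -0.1]
grip_width: 0.6
grasp_force: 0.0
t 4.475 pos [ 520.  -173.9    7.4] a0 87.67 F [-0.1 -0.2 -0.1] g 0.6
```

View pics/c2.png

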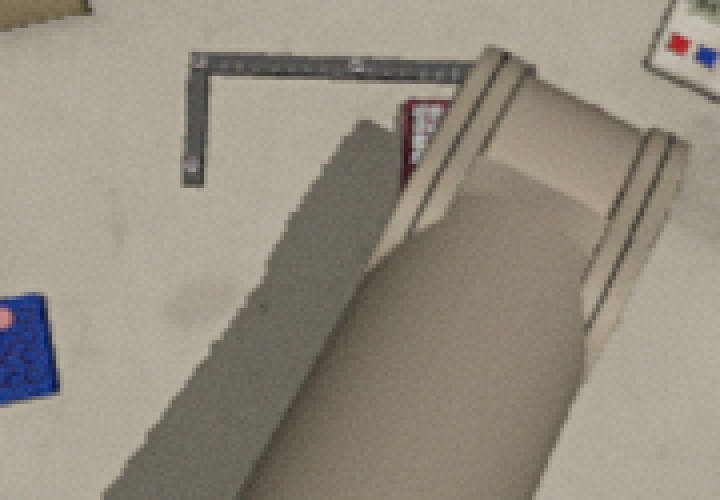

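The arm hides most of the rack. Its left end shows at about (405,98)–(405,190) in the crop, with the far edge about 5 image px (11 mm) short of the bar's inner face, as predicted.

Scaled: -0.009 m / 0.8 = -0.0113, -0.007 m / 0.8 = -0.0088.

```bash
echo '{"deltas": [[0,0,0,-0.005,0,0,0.6],[0,0,0,-0.0088,0,0,0.6],[0,0,0,-0.0113,0,0,0.6]]}' | python3 jog.py | sed -n '2p;4p'; echo '{"deltas": [[0,0,0,-0.0025,0,0,0.6]]}' | python3 jog.py| sed -n '2p;4p';echo '{"deltas": [[0,0,0,-0.0025,0,0,0.6]]}' | python3 jog.py| sed -n '2p;4p';
```

```text
position: [0.5285, -0.1742, 0.0073]
ft_force: [-3.4, 0.8, 3.0]
position: [0.5304, -0.1743, 0.0073]
ft_force: [-2.8, -0.1, 1.5]
position: [0.5325, -0.1744, 0.0073]
ft_force: [-3.1, 0.5, 2.0]
```

Scaled: -0.002 m / 0.8 = -0.0025.

```bash
for i in 1 2; do echo '{"deltas": [[0,0,0,-0.0025,0,0,0.6]]}' | python3 jog.py | sed -n '2p;4p'; done; python3 -c "
from h import *
to([])"
```

```text
position: [0.5327, -0.1744, 0.0069]
ft_force: [-14.1, 2.5, 9.6]
position: [0.5328, -0.1745, 0.0065]
ft_force: [-22.3, 2.2, 16.3]
t 5.4 pos [ 532.8 -174.5    6.5] a0 87.62 F [-22.3   2.2  16.3] g 0.6
```

Scaled: -0.07 m / 0.8 = -0.0875, -0.02 m / 0.8 = -0.025.

```bash
echo '{"deltas": [[0,0,0,0.015,0,0,0.6],[0,0,0,0.0225,0,-0.025,0.6],[0,0,0,0.0225,0,-0.0875,0.5],[0,0,0,0.0225,0,-0.0875,0.5],[0,0,0,0.0225,0,-0.0875,0.5]]}' | python3 jog.py | sed -n '2p;4p'
python3 -c "
from h import *
im=imaging.camera('top');cv2.imwrite('pics/top2.png',im)
print(manip.get_obs()['joint_pos'].round(2))
to([(581,-270,70,-2.3),(581,-270,70,177.7)])"
```

```text
position: [0.5186, -0.1735, 0.0771]
ft_force: [-1.0, -0.3, -0.8]
[-0.26  0.34  0.59  1.87 -0.22  1.    1.95]
t 6.075 pos [ 518.1 -173.4   76.5] a0 87.68 F [-0.3  0.4  0.7] g 0.5
(581, -270, 70, -2.3) [-1.0000e-04 -7.0000e-04  1.5705e+00] [-0.0668 -0.0939  0.0065]
(581, -270, 70, 177.7) [ 7.0000e-04 -1.0000e-04 -1.5711e+00] [-0.0668 -0.0939  0.0065]
```

Scaled: -0.06 m / 0.8 = -0.075, -0.04 m / 0.8 = -0.05, -0.15 rad / 3.1416 = -0.0477.

```bash
echo '{"deltas": [[0,0,-0.0477,-0.025,-0.0375,0,0.5],[0,0,-0.0955,-0.05,-0.075,0,0.5]]}' | python3 jog.py | sed -n '2p;4p'
python3 -c "
from h import *
print(manip.get_obs()['joint_pos'].round(2))
to([(581,-270,70,177.7)])"
```

```text
position: [0.5561, -0.2354, 0.0759]
ft_force: [0.3, -0.2, -0.1]
[-0.1   0.46  0.53  1.71 -0.26  1.04  2.36]
t 6.325 pos [ 556.1 -235.4   75.9] a0 105.21 F [ 0.3 -0.2 -0.1] g 0.5
(581, -270, 70, 177.7) [ 1.8000e-03 -3.0000e-04 -1.2652e+00] [-0.015  -0.04    0.0059]
```

Scaled: -0.04 m / 0.8 = -0.05, -0.032 m / 0.8 = -0.04, 1.877 rad / 3.1416 = 0.5975.

```bash
echo '{"deltas": [[0,0,0.0573,-0.0038,-0.01,0,0.5],[0,0,0.1146,-0.0075,-0.02,0,0.5],[0,0,0.1719,-0.0113,-0.03,0,0.5],[0,0,0.2292,-0.015,-0.04,0,0.5],[0,0,0.2865,-0.0188,-0.05,0,0.5],[0,0,0.3438,-0.0188,-0.05,0,0.5],[0,0,0.4011,-0.0188,-0.05,0,0.5],[0,0,0.4584,-0.0188,-0.05,0,0.5],[0,0,0.5157,-0.0188,-0.05,0,0.5],[0,0,0.573,-0.0188,-0.05,0,0.5],[0,0,0.5975,-0.0188,-0.05,0,0.5],[0,0,0.5975,-0.0188,-0.05,0,0.5]]}' | python3 jog.py | sed -n '2p;4p'
python3 - <<'E'
from h import *
im=imaging.camera('top');cv2.imwrite('pics/top3.png',im)
print(manip.get_obs()['joint_pos'].round(2))
for n in(2,3):
    im=cv2.imread(f'pics/top{n}.png');p=blob(purple(im),(280,390,215,310));r=cv2.minAreaRect(np.float32(ray('top',p,.026)[:,:2]*1000));print(r,cv2.boxPoints(r).round().tolist())
cv2.imwrite('pics/c3.png',cv2.resize(im[205:330,220:400],None,fx=4,fy=4,interpolation=0))
to([(581,-270,7,-2.3)])
E
```

```text
position: [0.5801, -0.27, 0.0759]
ft_force: [0.5, -0.3, 1.0]
[-0.29  0.66  0.92  1.62 -0.57  1.14  0.72]
((601.2341918945312, -122.19789123535156), (7.194698333740234, 55.88402557373047), 89.81280517578125) [[573.0, -126.0], [629.0, -126.0], [629.0, -119.0], [573.0, -119.0]]
((589.2056274414062, -123.38555145263672), (14.337567329406738, 79.92525482177734), 89.71997833251953) [[549.0, -130.0], [629.0, -131.0], [629.0, -116.0], [549.0, -116.0]]
t 7.875 pos [ 580.2 -270.1   76.1] a0 -2.59 F [ 0.   0.6 -0.4] g 0.5
(581, -270, 7, -2.3) [-0.0016  0.     -0.0051] [0.0001 0.0009 0.0691]
```

View pics/c3.png

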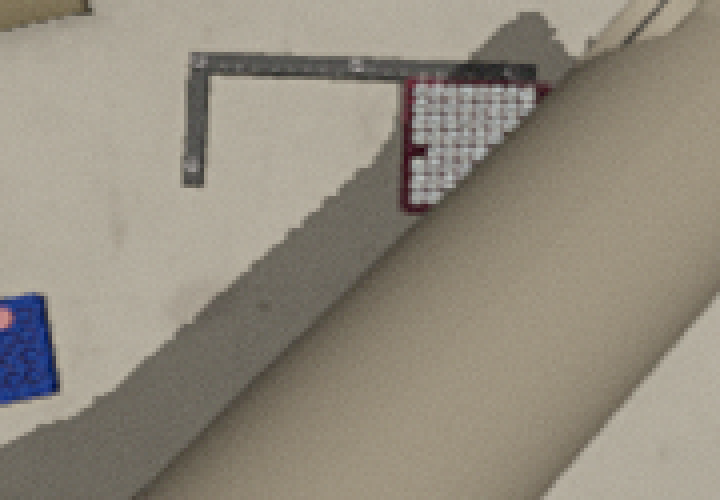

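The rack is flush against the long bar: its far edge meets it along (405–535, 80). Its left end is at x≈405 in the crop (y≈-0.116 m), and it is parallel. Next I lower the fingers behind the right end and push along +y.

Scaled: 0.069 m / 0.8 = 0.0863, 0.035 m / 0.8 = 0.0438, -0.005 rad / 3.1416 = -0.0016.

```bash
echo '{"deltas": [[0,0,-0.0016,0,0.0013,0.0438,0.5],[0,0,-0.0016,0,0.0013,0.0863,0.5],[0,0,-0.0016,0,0.0013,0.0863,0.5],[0,0,-0.0016,0.01,0.0013,0.0863,0.5],[0,0,-0.0016,0.02,0.0013,0.0863,0.5],[0,0,-0.0016,0.0275,0.0013,0.0863,0.5],[0,0,-0.0016,0.0325,0.0013,0.0863,0.5]]}' | python3 jog.py | sed -n '2p;4p'
echo '{"deltas": [[0,0,0,0.01,0,0,0.5],[0,0,0,0.02,0,0,0.5],[0,0,0,0.03,0,0,0.5],[0,0,0,0.04,0,0,0.5],[0,0,0,0.05,0,0,0.5],[0,0,0,0.06,0,0,0.5]]}' | python3 jog.py| sed -n '2p;4p'
python3 -c "
from h import *
to([])"
```

```text
position: [0.5834, -0.2442, 0.009]
ft_force: [-0.0, -2.7, 1.7]
position: [0.5849, -0.1958, 0.0083]
ft_force: [-0.6, -2.6, 2.1]
t 9.5 pos [ 584.9 -195.8    8.3] a0 -2.4 F [-0.6 -2.6  2.1] g 0.51
```

Scaled: 0.056 m / 0.8 = 0.07, 0.053 m / 0.8 = 0.0663.

```bash
echo '{"deltas": [[0,0,0,0.01,0,0,0.5],[0,0,0,0.02,0,0,0.5],[0,0,0,0.03,0,0,0.5],[0,0,0,0.04,0,0,0.5],[0,0,0,0.05,0,0,0.5],[0,0,0,0.06,0,0,0.5],[0,0,0,0.0663,0,0,0.5],[0,0,0,0.07,0,0,0.5]]}' | python3 jog.py| sed -n '2p;4p'
for i in 1 2 3; do echo '{"deltas": [[0,0,0,0.0025,0,0,0.5]]}' | python3 jog.py | sed -n '2p;4p'; done
```

```text
position: [0.5872, -0.1399, 0.0082]
ft_force: [-0.4, -2.0, 1.0]
position: [0.5872, -0.1382, 0.0082]
ft_force: [-0.1, -2.2, 0.6]
position: [0.5873, -0.1363, 0.0082]
ft_force: [-0.6, -1.7, 0.8]
position: [0.5874, -0.1343, 0.0082]
ft_force: [-0.1, -1.5, 0.2]
```

```bash
for i in 1 2 3; do echo '{"deltas": [[0,0,0,0.0019,0,0,0.5]]}' | python3 jog.py | sed -n '2p;4p'; done
```

```text
position: [0.5875, -0.1327, 0.0082]
ft_force: [-0.2, -1.7, -0.1]
position: [0.5876, -0.1312, 0.0082]
ft_force: [-0.2, -1.4, -0.5]
position: [0.5876, -0.1297, 0.0082]
ft_force: [0.3, -1.2, 0.0]
```

Scaled: 0.0015 m / 0.8 = 0.0019.

```bash
for i in 1 2; do echo '{"deltas": [[0,0,0,0.0019,0,0,0.5]]}' | python3 jog.py | sed -n '2p;4p'; done; python3 - <<'E'
from h import *
im=imaging.camera('top');cv2.imwrite('pics/c4.png',cv2.resize(im[205:280,240:380],None,fx=5,fy=5,interpolation=0))
im=imaging.camera('scene');cv2.imwrite('pics/s4.png',cv2.resize(im[180:340,200:400],None,fx=4,fy=4,interpolation=2)[:600])
to([])
E
```

```text
position: [0.5877, -0.1282, 0.0082]
ft_force: [0.0, -0.9, -0.3]
position: [0.5877, -0.1273, 0.0083]
ft_force: [0.9, -5.2, -1.0]
t 11.6 pos [ 587.7 -127.3    8.3] a0 -2.43 F [-0.3 -3.7 -1.7] g 0.5
```

View pics/c4.png

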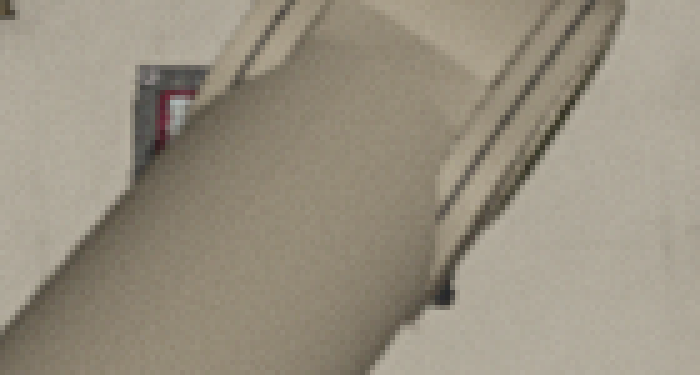

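View pics/s4.png

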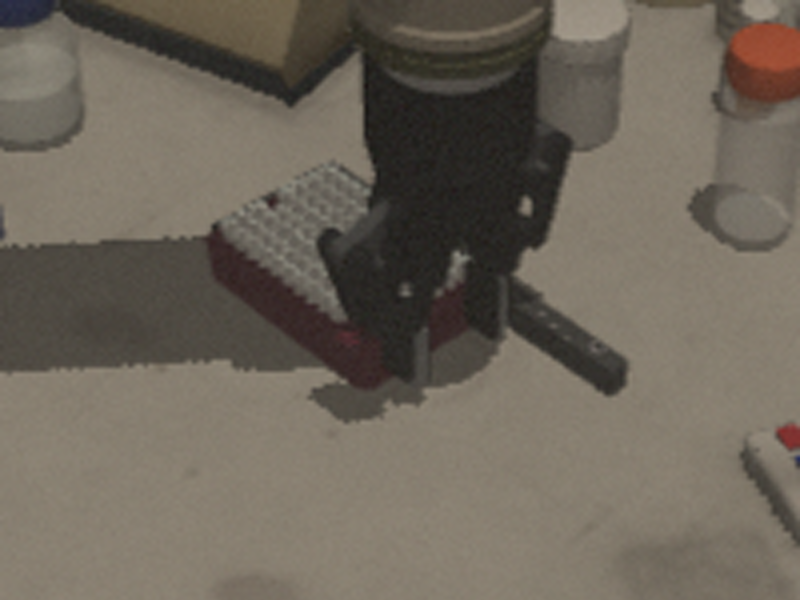

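The top crop shows the rack's corner touching both bars near (160,92). The scene crop shows it flat, with the fingers on its right end. I press a little more to seat it, then back off, lift clear and measure.

Scaled: 0.003 m / 0.8 = 0.0038, 0.002 m / 0.8 = 0.0025.

```bash
echo '{"deltas": [[0,0,0,0.0025,0,0,0.5],[0,0,0,0.0038,0,0,0.5]]}' | python3 jog.py | sed -n '2p;4p'
echo '{"deltas": [[0,0,0,-0.0188,0,0,0.5],[0,0,0,-0.0375,0,0,0.5],[0,0,0,-0.05,0,-0.0625,0.5],[0,0,0,-0.05,0,-0.125,0.5],[0,0,0,-0.075,-0.075,-0.1875,0.5],[0,0,0,-0.15,-0.1375,-0.1875,0.5],[0,0,0,-0.2,-0.1875,-0.1875,0.5],[0,0,0,-0.2,-0.1875,-0.1875,0.5]]}' | python3 jog.py | sed -n '2p;4p'
python3 - <<'E'
from h import *
im=imaging.camera('top');cv2.imwrite('pics/top5.png',im)
p=blob(purple(im),(260,390,215,290));r=cv2.minAreaRect(np.float32(ray('top',p,.026)[:,:2]*1000));print(r,cv2.boxPoints(r).round(1).tolist())
cv2.imwrite('pics/c5.png',cv2.resize(im[205:305,180:380],None,fx=4,fy=4,interpolation=0))
to([])
E
```

```text
position: [0.5876, -0.1272, 0.0087]
ft_force: [-1.5, -13.5, -0.5]
position: [0.4284, -0.2803, 0.1587]
ft_force: [0.7, 0.7, -0.1]
((590.8363647460938, -56.84168243408203), (119.62419891357422, 81.02323913574219), 87.82359313964844) [[548.0999755859375, -115.0999984741211], [629.0, -118.0999984741211], [633.5999755859375, 1.399999976158142], [552.5999755859375, 4.5]]
t 12.9 pos [ 427.5 -281.3  158.8] a0 -2.76 F [-1.6 -2.4  0.2] g 0.5
```

View pics/c5.png

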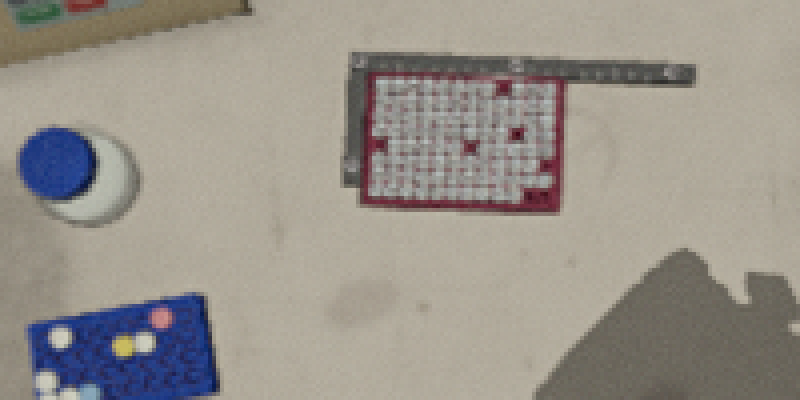

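The rack sits flush in the corner: its far edge is on the long bar along (365–562, 74), and its left end is on the short bar at x≈362. Its measured angle is 87.8°, against 87.7° for the stop. Both contacts also showed up as a rise in force, and nothing else in this crop (bottle, blue rack) has moved.

```bash
python3 -c "
from workcell import manip, imaging, hand_in
print(hand_in())"
```

```text
the job is handed in; nothing more can be done
None
```

I pushed the rack flush into the inside corner of the stop, about 0.2° off parallel in the last top view, and handed the job in at about 13 s; the hand-in returned no verdict.

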